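Turn a block heater up four clicks and start it

ROBOT

A 6-joint arm with a two-finger parallel gripper is mounted at the origin on the work surface. World frame = base frame: x ahead of the robot, y to its left, z up, the work surface at z = 0. Lengths are in m, angles in degrees, forces in N, time in s.
With the tool pointing down it reaches from about 0.25 to 0.725 m from the base axis. Payload 9.7 kg.
Tool frame: the origin (TCP) lies midway between the tips of the shut fingers; the grasp point (between the pads) lies 19 mm behind it; z points along the fingers, y is the line along which they close (so a half turn about z gives the same grasp; the last joint's range is limited). The gripper opens to 85 mm and grips with 20 to 120 N. Pads are 22 mm wide; open, the fingers measure 114 mm over their backs; the gripper's body (76 mm by 85 mm) begins 54 mm behind the grasp point. The pads swing forward as they close: fully open they stand 13 mm farther back than shut.
Start: joints at [76.719, 4.979, 10.078, 95.1, 0, 90], TCP at [0.126, 0.535, 0.231] pointing down, gripper open.
Joint ranges: [-179.16, 179.16], [-48.56, 103.87], [-65.8, 70.77], [-126.05, 130.52], [-82.76, 87.17], [-180, 180]. Speed limits (degrees/s): [127.2, 127.2, 147.25, 180, 180, 180].

INTERFACE

Orientations are given as [roll, pitch, yaw] about the fixed x, y, z axes, in that order (R = Rz(yaw) Ry(pitch) Rx(roll)).
In Python, from workcell import * gives the robot as it stands.
- The arm moves only by the tool servo_tool, never from a script. Its argument "moves" is a list of rows, each a list of 4 numbers: the shift along the world's x, y, z in shares of 60 cm (1.0 is 60 cm), then the turn about the world's z in a scale on which 1.0 is 4 rad. A call has 1 to 20 rows; each row is the pose to reach, as a shift and turn from the pose commanded when the call began; what a row does not reach only later rows make up. A row lasts 1/12 s, in which the tool goes at most 41.7 mm and 7.16 degrees, less where a joint would pass 70% of its speed; a pose out of reach is approached as far as the arm can. No shift or turn number may pass 1 either way. A call with a gripper value outside its range is refused whole. "claw" is the closure, from 0 (fully open) to 1 (shut), set as the call begins (left out, the last holds). The fingers move at their own pace and stop on an object; "force" is the grip in N (left out, the last holds). Time passes only in rows, so rows that repeat a pose let the fingers close. It gives the time, the measured TCP pose, the force, the opening and the grip force at its end, in the units of the state.
- get_obs(): the state, without advancing time (a new reading comes with each control period).
- camera(name): name is "scene" or "top" or "wrist"; returns the picture (400x640x3 uint8, red, green, blue); there is no depth.
- get_calibration(name): a dict with "fx", "fy", "cx", "cy" (pixels), "rvec" (rotation vector, rad) and "tvec" (3), from world to camera coordinates, as OpenCV has them; the wrist camera has in their place "tool_from_camera" (4x4, takes a point from camera to tool coordinates, whose origin is the TCP and whose axes are the flange's). Camera axes: x right, y down, z forward; pixel columns grow to the right and rows downward; lengths in m; the calibration is good to about 2 mm. A picture is of the moment at which its call begins: read the wrist's pose just before it. get_calibration takes no time and is no camera call.
- job_done(): hands the job in; it is judged then, once.
The state is a dict: "time": time; "q": joint angles; "qd": joint speeds; "joint_efforts": joint torques, N m; "ee_pos": TCP position; "tcp_rot": TCP orientation; "wrist_force": force on the tool from outside, world axes, zero at the start; "torque": the same for the moment, N m; "opening": finger opening in m; "grasp_force": force on a finger pad.
Only numpy, scipy, OpenCV 4.12 (cv2) and the standard library are available. Lean on these libraries where they do the work, as an engineer would, in place of code of your own. Each camera call takes 0.05 s, during which the arm holds its last target. There are 200 camera calls.

TASK

The block heater is set too low: with a fingertip against the grip bar of its black temperature dial, turn the dial clockwise exactly four clicks from where it now stands, leaving it resting in the fourth click. Then press the green start key fully down and let it spring back; do not press it before the dial is set. Push lightly, never pinch or grip the dial, and leave the tube rack, bottle, forceps and marker where they are.

Things in the scene. Friction and masses are not known exactly. Their poses are not given: they have to be found in the camera images.
- heater: white block heater fixed to the bench, 250 mm (x) x 220 (y), origin under its centre. At its -x side (x -125 to -25) the grey control panel slopes up 10 degrees towards +x, 48 to 66 mm high; dial (y +35 mm) and key (y -62) stand on it at x -75. Behind, a white deck 78 mm high with an aluminium block and pink tube caps up to 94 mm
- dial (a joint): dial angle, rad, growing clockwise seen from above. It clicks into a rest every 24 degrees (0.4189 rad): 0 (coldest) to 4.189, a stop just beyond each end; starts in one of the rests 0 to 3. Starting a click takes 0.05 Nm (2 to 3 N near the bar's end); past half-way it snaps ahead by itself into the next rest and stays, so the push falls away at each click
- dial_hub (a point): on the dial's axis at the top of its round black skirt (60 mm across, top 8 mm above the panel); z axis = dial axis, out of the panel; turns with the dial. Coloured marks on the panel, 34 to 43 mm from the axis, show the rests, blue (cold) clockwise to red (hot)
- dial_tip (a point): middle of the end face of the black grip bar, at its pointer end (white line): 28 mm from the dial's axis, 10 mm above dial_hub. The bar runs right across the dial: 56 mm long, 12 mm wide, standing on the skirt, its top 20 mm above dial_hub
- key (a joint): travel of the start key in m: 0 up, 0.005 fully down, pressed along the panel's normal; its spring takes 1.5 N to start and 4 N fully down, and returns it to 0
- key_top (a point): centre of the top of the round green start key, 25 mm across, its top 9 mm above the panel when up, beside the dial (97 mm from its axis to the heater's -y side)
- rack: bystander: loose red microtube rack with pink-capped tubes, 200 (x) x 100 (y) x 50 mm, origin under its centre
- bottle: bystander: loose amber reagent bottle, 56 mm across, 105 mm high, blue cap, origin under its centre
- forceps: bystander: loose steel forceps lying along its x, 160 mm long, 20 mm wide, 12 mm high, origin under the middle
- marker: bystander: loose marker pen lying along its x, 134 mm long, 18 mm thick, dark blue with a black cap, origin under the middle

How it is judged (in metres and radians):
On the way, in this order (a step that is already met when the one before it is completed fails the run):
1. the dial rests four clicks clockwise of where it started (value of joint dial above 1.55 rad and distance of dial_tip from where it was at the start of the episode between 0.04 and 0.0431 m), for 0.2 s.
2. the start key is pressed down with the dial so set (all of step 1 and value of joint key above 0.0038 m), for 0.05 s.
At the end, for the whole second after the job is handed in: the dial rests in the fourth click clockwise of its start (within about 5 degrees), the start key has been pressed at least 3.8 mm after that and has sprung back up (all of step 1 and velocity of joint dial between -0.1 and 0.1 rad/s and value of joint key below 0.001 m); the robot touches nothing.
It fails at once if the start key is pressed before the dial stands four clicks on (value of joint key above 0.0025 m and (value of joint dial below 1.55 rad or distance of dial_tip from where it was at the start of the episode below 0.0385 m or distance of dial_tip from where it was at the start of the episode above 0.0445 m)).
It fails at once if the dial is pinched or pushed with more than 15 N (contact force between the fingers and dial above 15 N).
It fails at once if the bottle is moved by more than 12 mm, tipped or lifted (distance of bottle from where it was at the start of the episode above 0.012 m or angle between bottle's own z axis and vertical above 0.3 rad).
It fails at once if the rack is moved by more than 12 mm or lifted (distance of rack from where it was at the start of the episode above 0.012 m).
It fails at once if the forceps or the marker are moved by more than 12 mm or lifted (distance of any of forceps, marker from where it was at the start of the episode above 0.012 m).
It also fails if it takes over 48 s, if anything falls off the work surface, if the arm or the gripper's body presses on something with over 40 N, if the wrist force passes 120 N, or if a joint passes its speed limit or range.

## Working session

There is one attempt and no reset: what is moved stays moved. The work goes in short steps, Python scripts to look and compute and a tool call to move; the robot and the scene stay as the last step left them, time stands still between calls to the robot, and variables do not carry over. Pictures are saved under pics/ and viewed, at most 10 in all, crops included, and the job is handed in when it is done.

Besides the shell and the picture viewer there is one more tool, called after ">>>" in YAML: its name, and indented under it one key for each argument. servo_tool: Moves the arm, as the interface text tells. Its arguments: {"type":"object","properties":{"moves":{"type":"array","items":{"type":"array","items":{"type":"number"}}},"claw":{"type":"number"},"force":{"type":"number"}},"required":["moves"]}

```bash
mkdir -p pics; ls
python3 - <<'E'
from workcell import *
import cv2
o=get_obs();print(o)
for n in("scene","top"):
    cv2.imwrite(f"pics/{n}0.png",cv2.cvtColor(camera(n),cv2.COLOR_RGB2BGR));print(n,get_calibration(n))
print(get_calibration("wrist"))
E
```

```text
pics
{'time': 0.0, 'q': array([ 7.67184412e+01,  5.01054137e+00,  1.00333525e+01,  9.50994094e+01,
       -1.47377574e-03,  8.99984750e+01]), 'qd': array([-0.00014737, -0.03079216,  0.04153995,  0.04901624,  0.0345286 ,
        0.01951507]), 'joint_efforts': array([-2.68230266e-03, -5.20387530e+01,  4.64802432e+01,  1.61705300e-02,
       -2.88889414e-04, -1.98865598e-05]), 'ee_pos': array([0.12630807, 0.53505802, 0.23057857]), 'tcp_rot': array([-1.79923402e+02,  1.47173567e-03,  1.66719968e+02]), 'wrist_force': array([ 0.43396214, -0.22600392, -0.52743872]), 'torque': array([-0.00667896,  0.01102304, -0.02254065]), 'grasp_force': 0.0, 'opening': 0.0855692673815018}
scene {'fx': 517.7425345085602, 'fy': 517.7425345085602, 'cx': 329.3233014828042, 'cy': 203.32449913314395, 'rvec': array([ 2.36936449,  1.16771976, -0.30895754]), 'tvec': array([-0.4030808 , -0.37119109,  1.36442202])}
top {'fx': 504.47781601449213, 'fy': 504.47781601449213, 'cx': 313.40378751933497, 'cy': 203.6942756061189, 'rvec': array([ 2.10604369, -2.11334449,  0.18910011]), 'tvec': array([0.06512489, 0.59818448, 1.13784956])}
{'fx': 332.22726555518244, 'fy': 332.22726555518244, 'cx': 321.0354857337764, 'cy': 194.75846802376674, 'tool_from_camera': array([[ 1.92193907e-05, -9.52257154e-01, -3.05297089e-01,
         7.76835847e-02],
       [ 9.99999496e-01, -2.88038204e-04,  9.61377725e-04,
        -1.28345934e-04],
       [-1.00341604e-03, -3.05296954e-01,  9.52256669e-01,
        -1.41755704e-01],
       [ 0.00000000e+00,  0.00000000e+00,  0.00000000e+00,
         1.00000000e+00]])}
```

View pics/top0.png

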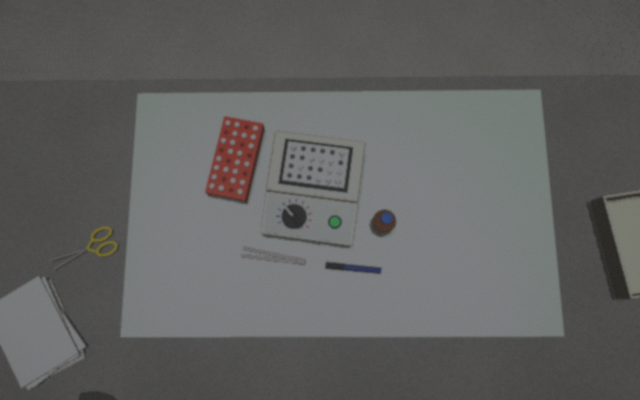

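View pics/scene0.png

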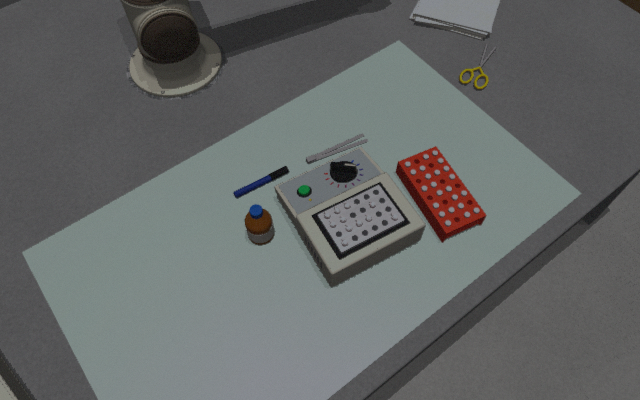

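```bash
cat > h.py <<'E'
import numpy as np, cv2
from workcell import *
def cam(n):
    c=get_calibration(n);K=np.array([[c['fx'],0,c['cx']],[0,c['fy'],c['cy']],[0,0,1.]])
    return K,cv2.Rodrigues(c['rvec'])[0],c['tvec']
def ray(n,uv):
    K,R,t=cam(n);return -R.T@t,R.T@np.linalg.solve(K,[uv[0],uv[1],1])
def atz(n,uv,z):
    o,d=ray(n,uv);return o+d*(z-o[2])/d[2]
def proj(n,P):
    K,R,t=cam(n);return cv2.projectPoints(np.array(P,float).reshape(-1,3),R,t,K,None)[0].reshape(-1,2)
E
python3 - <<'E'
from h import *
for uv,z in(((294,216),.085),((335,222),.066),((384,218),.105),((137,93),0),((541,90),0)):print(uv,atz("top",uv,z))
print(proj("scene",[[0,0,0],[.126,.535,.231]]),proj("top",[[0,0,0],[.126,.535,.231]]))
a=cv2.imread("pics/top0.png")[120:290,190:410];b=cv2.imread("pics/scene0.png")[130:220,270:400]
cv2.imwrite("pics/c.png",cv2.resize(a,None,fx=3.6,fy=3.5*3.6/3.5,interpolation=cv2.INTER_CUBIC)[:600,:800])
E
```

```text
(294, 216) [0.56456904 0.10753241 0.085     ]
(335, 222) [0.55315683 0.01242031 0.066     ]
(384, 218) [ 0.55549529 -0.09753006  0.105     ]
(137, 93) [0.90928118 0.52709912 0.        ]
(541, 90) [ 9.07325506e-01 -5.25673463e-01 -2.22044605e-16]
[[176.37056957  62.47261227]
 [369.35723219 -71.54468735]] [[342.2776058  468.90578699]
 [ 60.36824062 434.3056612 ]]
```

View pics/c.png

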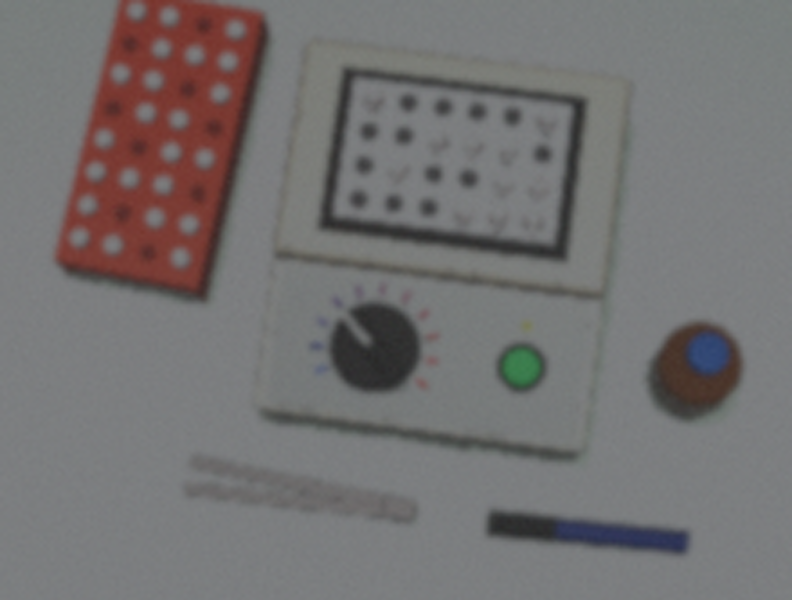

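```bash
cat >> h.py <<'E'
from scipy.optimize import least_squares
S,C=np.sin(np.radians(10)),np.cos(np.radians(10))
N=np.array([-S,0,C]); 
def panel(x,y,h): return np.array([x,y,.057+(x+.075)*S/C])+N*h
def T(p,P):
    c,s=np.cos(p[2]),np.sin(p[2]);P=np.atleast_2d(P);return np.c_[p[0]+c*P[:,0]-s*P[:,1],p[1]+s*P[:,0]+c*P[:,1],P[:,2]]
E
python3 - <<'E'
from h import *
M=[(375,347),(521,367),(312,38),(632,80),(275,255),(604,293),(260,407),(581,452)]
uv=np.array(M)/3.6+[190,120]
P=np.array([panel(-.075,.035,.008),panel(-.075,-.062,.009),[.125,.11,.078],[.125,-.11,.078],[-.025,.11,.078],[-.025,-.11,.078],[-.125,.11,.048],[-.125,-.11,.048]])
f=lambda p:(proj("top",T(p,P))-uv).ravel()
r=least_squares(f,[.64,.06,-.1],x_scale=[.01,.01,.1]);print(r.x,np.degrees(r.x[2]));print(f(r.x).reshape(-1,2).round(2))
print(T(r.x,P[:2]))
K=[]
for k in range(11):pass
mk=np.array([(320,370),(316,346),(321,322),(337,302),(358,290),(382,287),(406,295),(423,312),(433,335),(432,360),(421,384),(342,311)])/3.6+[190,120]
# heater-plane angle of marks and pointer (pointer top z+20)
for i,m in enumerate(mk):
    h=.028 if i==11 else 0
    o,d=ray("top",m); Rz=cv2.Rodrigues(np.array([0,0,r.x[2]]))[0]
    n=Rz@N; c=T(r.x,panel(-.075,.035,h))[0]; q=Rz.T@(o+d*((c-o)@n)/(d@n)-c)
    print(i,round(np.degrees(np.arctan2(q[1],q[0]*C+q[2]*S)),1),round(np.linalg.norm(q)*1000,1))
E
```

```text
[ 0.63759011  0.06249626 -0.14081214] -8.067941508195178
[[ 0.18  0.12]
 [ 0.52  0.09]
 [-1.19 -0.72]
 [ 0.72 -0.8 ]
 [-0.67 -0.86]
 [ 0.87  0.96]
 [-1.7   0.44]
 [ 1.21  0.56]]
[[0.56686915 0.10787085 0.06487846]
 [0.55308354 0.0118553  0.06586327]]
0 119.4 40.2
1 96.4 40.0
2 73.2 40.4
3 48.9 39.8
4 25.7 39.8
5 2.6 39.9
6 -21.6 39.5
7 -45.0 38.4
8 -70.0 38.0
9 -95.1 37.4
10 -121.7 37.9
11 48.3 30.9
```

The rows are not in the units I measure in: shifts go in shares of 60 cm and turns go in shares of 4 rad. I convert before sending: 43 cm / 60 = 0.7167, -39.5 cm / 60 = -0.6583, -0.64 rad / 4 = -0.16.

>>> servo_tool:
  moves:
    - [0.0333,-0.05,0,0]
    - [0.0667,-0.1,0,0]
    - [0.1083,-0.15,0,0]
    - [0.15,-0.2,0,-0.025]
    - [0.2,-0.25,0,-0.05]
    - [0.25,-0.3,0,-0.075]
    - [0.3,-0.35,0,-0.1]
    - [0.35,-0.4,0,-0.125]
    - [0.4,-0.45,0,-0.15]
    - [0.45,-0.4833,0,-0.16]
    - [0.5,-0.5167,0,-0.16]
    - [0.55,-0.55,0,-0.16]
    - [0.6,-0.5833,0,-0.16]
    - [0.65,-0.6167,0,-0.16]
    - [0.7,-0.6417,0,-0.16]
    - [0.7167,-0.6583,0,-0.16]
    - [0.7167,-0.6583,0,-0.16]
    - [0.7167,-0.6583,0,-0.16]
  claw: 1
  force: 20

```text
time: 1.6
ee_pos: [0.5561, 0.1399, 0.2306]
tcp_rot: [-179.9, -0.1, 130.0]
wrist_force: [0.4, 1.0, -0.1]
opening: 0.0001
grasp_force: 0.0
```

```bash
cat >> h.py <<'E'
def wcam():
    o=get_obs();c=get_calibration("wrist")
    from scipy.spatial.transform import Rotation as Ro
    A=np.eye(4);A[:3,:3]=Ro.from_euler('xyz',o['tcp_rot'],degrees=True).as_matrix();A[:3,3]=o['ee_pos']
    W=np.linalg.inv(A@c['tool_from_camera']);K=np.array([[c['fx'],0,c['cx']],[0,c['fy'],c['cy']],[0,0,1.]])
    return K,W
def wproj(KW,P):
    K,W=KW;return cv2.projectPoints(np.array(P,float).reshape(-1,3),W[:3,:3],W[:3,3],K,None)[0].reshape(-1,2)
E
python3 - <<'E'
from h import *
k=wcam();im=cv2.cvtColor(camera("wrist"),cv2.COLOR_RGB2BGR);np.savez("w1.npz",K=k[0],W=k[1])
cv2.imwrite("pics/w1.png",cv2.convertScaleAbs(im,alpha=1.5))
p=[.6376,.0625,-.1408]
print(wproj(k,T(p,[panel(-.075,.035,.008),panel(-.075,-.062,.009),[-.025,.11,.078],[-.125,.11,.048]])))
E
```

```text
[[308.20658697 205.41160823]
 [239.31043559 264.49860791]
 [404.12493395 198.0814658 ]
 [332.27642269 113.93811069]]
```

View pics/w1.png

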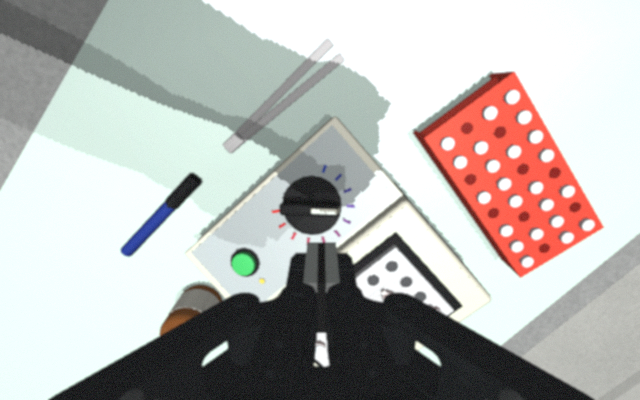

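Run:
```python
import cv2
a=cv2.imread("pics/w1.png")[140:290,215:415];cv2.imwrite("pics/w1c.png",cv2.resize(a,None,fx=4,fy=4,interpolation=cv2.INTER_CUBIC))
```

```text
(no output)
```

View pics/w1c.png

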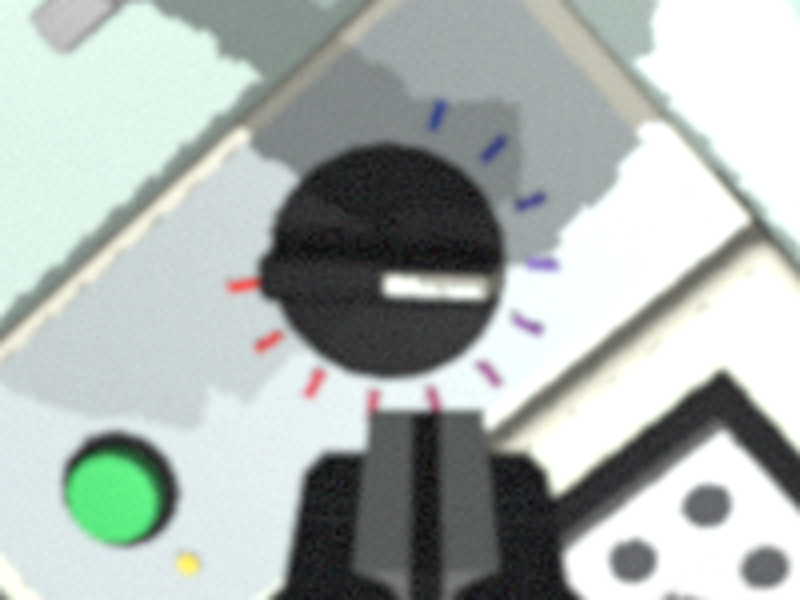

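Run:
```python
from h import *
d=np.load("w1.npz");k=(d['K'],d['W'])
g=lambda M:np.array(M)/4+[215,140]
mk=g([(437,115),(494,149),(531,201),(543,264),(527,324),(489,373),(433,399),(373,402),(315,383),(269,342),(243,286)])
def circ(r,a,h):
    a=np.radians(a);return panel(-.075,.035,h)+r*(np.cos(a)*np.array([C,0,S])+np.sin(a)*np.array([0,1,0]))
P=[circ(.0385,120-24*i,0) for i in range(11)]+[panel(-.075,.035,.008),panel(-.075,-.062,.009)]
uv=np.vstack([mk,g([(388,261),(113,497)])])
f=lambda p:(wproj(k,T(p,P))-uv).ravel()
r=least_squares(f,[.64,.06,-.1],x_scale=[.01,.01,.1]);print(r.x,np.degrees(r.x[2]));print(f(r.x).reshape(-1,2).round(1).tolist())
p=r.x;np.save("p.npy",p)
print(T(p,[panel(-.075,.035,.008),panel(-.075,-.062,.009)]))
for a in(36,42,48,54,60): print(a,((wproj(k,T(p,[circ(.028,a,.028),circ(.008,a,.028)]))-[215,140])*4).round().tolist())
o=get_obs();print(wproj(k,o['ee_pos']))
```

```text
[ 0.640365    0.06371099 -0.14180868] -8.125039040200603
[[0.3, -0.3], [0.0, -0.4], [0.1, -0.1], [0.0, -0.2], [0.3, -0.0], [0.2, -0.2], [0.5, 0.2], [0.1, 0.4], [-0.0, -0.2], [0.1, -0.4], [0.2, -0.5], [-0.8, 1.0], [-1.1, 0.9]]
[[0.5696893  0.10915604 0.06487846]
 [0.55580801 0.01315427 0.06586327]]
36 [[490.0, 312.0], [406.0, 291.0]]
42 [[493.0, 300.0], [407.0, 288.0]]
48 [[494.0, 287.0], [407.0, 284.0]]
54 [[493.0, 275.0], [407.0, 281.0]]
60 [[491.0, 262.0], [406.0, 277.0]]
[[320.43896128 258.35790015]]
```

```bash
cat >> h.py <<'E'
def circ(r,a,h):
    a=np.radians(a);return panel(-.075,.035,h)+r*(np.cos(a)*np.array([C,0,S])+np.sin(a)*np.array([0,1,0]))
p=[.6390,.0631,-.1413]
def tcp(a,gap,h=.017,r=.021):
    ar=np.radians(a);t=-np.sin(ar)*np.array([C,0,S])+np.cos(ar)*np.array([0,1,0])
    return T(p,circ(r,a,h)+t*(.017+gap))[0]
E
python3 - <<'E'
from h import *
o=get_obs();s=tcp(48,.008);print(s,o['ee_pos'],(s-o['ee_pos'])*100)
print("approach",(tcp(48,0)-s)*100)
for a in range(48,-55,-4):print(a,((tcp(a,0)-tcp(48,0))*100).round(2).tolist(),round(np.radians(a-48),3))
E
```

```text
[0.56689391 0.14136908 0.07295565] [0.55568851 0.14051715 0.23104   ] [  1.12053994   0.08519283 -15.80843562]
approach [ 0.50426167 -0.61242336  0.1032366 ]
48 [0.0, 0.0, 0.0] 0.0
44 [0.18, -0.04, 0.03] -0.07
40 [0.36, -0.1, 0.06] -0.14
36 [0.53, -0.16, 0.1] -0.209
32 [0.7, -0.24, 0.13] -0.279
28 [0.86, -0.34, 0.16] -0.349
24 [1.02, -0.44, 0.19] -0.419
20 [1.16, -0.55, 0.22] -0.489
16 [1.3, -0.68, 0.24] -0.559
12 [1.44, -0.81, 0.27] -0.628
8 [1.56, -0.95, 0.3] -0.698
4 [1.67, -1.1, 0.32] -0.768
0 [1.77, -1.26, 0.34] -0.838
-4 [1.86, -1.42, 0.36] -0.908
-8 [1.94, -1.6, 0.38] -0.977
-12 [2.0, -1.77, 0.39] -1.047
-16 [2.06, -1.95, 0.41] -1.117
-20 [2.1, -2.14, 0.42] -1.187
-24 [2.12, -2.32, 0.43] -1.257
-28 [2.14, -2.51, 0.44] -1.326
-32 [2.14, -2.7, 0.44] -1.396
-36 [2.13, -2.89, 0.44] -1.466
-40 [2.11, -3.07, 0.44] -1.536
-44 [2.07, -3.26, 0.44] -1.606
-48 [2.02, -3.44, 0.44] -1.676
-52 [1.96, -3.62, 0.43] -1.745
```

To row units: -15.8 cm / 60 = -0.2633, -15 cm / 60 = -0.25.

>>> servo_tool:
  moves:
    - [0.01,0.0017,-0.05,0]
    - [0.0183,0.0017,-0.1,0]
    - [0.0183,0.0017,-0.15,0]
    - [0.0183,0.0017,-0.1833,0]
    - [0.0183,0.0017,-0.2167,0]
    - [0.0183,0.0017,-0.2333,0]
    - [0.0183,0.0017,-0.25,0]
    - [0.0183,0.0017,-0.2633,0]
    - [0.0183,0.0017,-0.2633,0]
    - [0.0183,0.0017,-0.2633,0]

```text
time: 2.48
ee_pos: [0.5674, 0.1415, 0.0739]
tcp_rot: [180.0, 0.0, 130.1]
wrist_force: [1.4, 0.1, 0.5]
opening: -0.0001
grasp_force: 0.0
```

Run:
```python
from h import *
k=wcam();im=cv2.cvtColor(camera("wrist"),cv2.COLOR_RGB2BGR)
cv2.imwrite("pics/w2.png",cv2.convertScaleAbs(im,alpha=1.7))
s=camera("scene")[110:230,260:420];cv2.imwrite("pics/s2.png",cv2.resize(cv2.cvtColor(s,cv2.COLOR_RGB2BGR),None,fx=4,fy=4,interpolation=cv2.INTER_CUBIC))
o=get_obs();print(o['ee_pos'],o['tcp_rot'],o['wrist_force'])
```

```text
[0.56787467 0.14149789 0.07445114] [1.79915934e+02 4.03283163e-02 1.30052560e+02] [-0.29305533 -0.38266303  0.57238749]
```

View pics/w2.png

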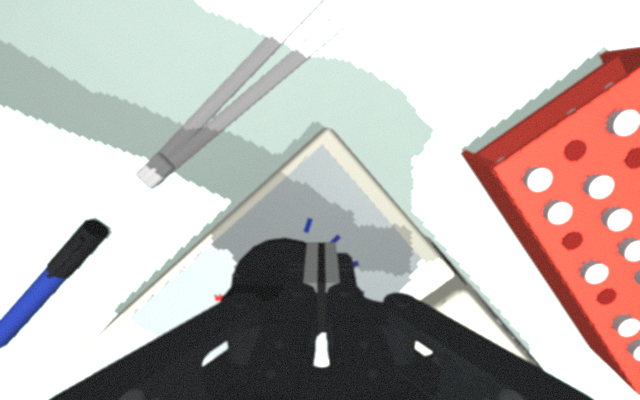

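To row units: -0.6 cm / 60 = -0.01, -0.5 cm / 60 = -0.0083.

>>> servo_tool:
  moves:
    - [0.0025,-0.0033,0,0]
    - [0.005,-0.0067,0,0]
    - [0.0067,-0.0083,0,0]
    - [0.0083,-0.01,0,0]
    - [0.0083,-0.01,0,0]

```text
time: 3.0
ee_pos: [0.5726, 0.1353, 0.0736]
tcp_rot: [180.0, -0.0, 130.0]
wrist_force: [-1.0, 1.9, 1.1]
opening: 0.0001
grasp_force: 1.0
```

To row units: 0.18 cm / 60 = 0.003, 0.09 cm / 60 = 0.0015, -0.07 rad / 4 = -0.0175.

>>> servo_tool:
  moves:
    - [0.0015,-0.0003,0.0002,-0.0088]
    - [0.003,-0.0007,0.0005,-0.0175]
    - [0.003,-0.0007,0.0005,-0.0175]

```text
time: 3.25
ee_pos: [0.5742, 0.1349, 0.0736]
tcp_rot: [180.0, -0.0, 125.9]
wrist_force: [0.1, 1.3, 1.4]
opening: -0.0002
grasp_force: 0.8
```

To row units: 0.18 cm / 60 = 0.003, 0.09 cm / 60 = 0.0015, -0.07 rad / 4 = -0.0175.

>>> servo_tool:
  moves:
    - [0.0015,-0.0005,0.0002,-0.0088]
    - [0.003,-0.001,0.0005,-0.0175]
    - [0.003,-0.001,0.0005,-0.0175]

```text
time: 3.5
ee_pos: [0.5761, 0.1341, 0.0738]
tcp_rot: [-180.0, 0.0, 122.0]
wrist_force: [0.4, -0.3, 1.0]
opening: 0.0007
grasp_force: 0.1
```

To row units: 0.17 cm / 60 = 0.0028, 0.09 cm / 60 = 0.0015, -0.07 rad / 4 = -0.0175.

>>> servo_tool:
  moves:
    - [0.0015,-0.0005,0.0002,-0.0088]
    - [0.0028,-0.001,0.0005,-0.0175]
    - [0.0028,-0.001,0.0005,-0.0175]

```text
time: 3.75
ee_pos: [0.5777, 0.1335, 0.074]
tcp_rot: [-180.0, 0.0, 118.0]
wrist_force: [0.0, 0.1, 0.1]
opening: -0.0002
grasp_force: 0.0
```

To row units: 0.17 cm / 60 = 0.0028, 0.09 cm / 60 = 0.0015, -0.07 rad / 4 = -0.0175.

>>> servo_tool:
  moves:
    - [0.0015,-0.0007,0.0002,-0.0088]
    - [0.0028,-0.0013,0.0005,-0.0175]
    - [0.0028,-0.0013,0.0005,-0.0175]

```text
time: 4.0
ee_pos: [0.5794, 0.1327, 0.0743]
tcp_rot: [-180.0, 0.0, 114.0]
wrist_force: [-0.3, -0.2, -0.1]
opening: 0.0002
grasp_force: 0.0
```

To row units: 0.16 cm / 60 = 0.0027, -0.1 cm / 60 = -0.0017, -0.07 rad / 4 = -0.0175.

>>> servo_tool:
  moves:
    - [0.0013,-0.0008,0.0002,-0.0088]
    - [0.0027,-0.0017,0.0005,-0.0175]
    - [0.0027,-0.0017,0.0005,-0.0175]

```text
time: 4.25
ee_pos: [0.5809, 0.1317, 0.0747]
tcp_rot: [-180.0, 0.0, 110.1]
wrist_force: [0.7, 0.2, 0.9]
opening: 0.0002
grasp_force: 0.0
```

To row units: 0.16 cm / 60 = 0.0027, -0.1 cm / 60 = -0.0017, -0.07 rad / 4 = -0.0175.

>>> servo_tool:
  moves:
    - [0.0013,-0.0008,0.0002,-0.0088]
    - [0.0027,-0.0017,0.0005,-0.0175]
    - [0.0027,-0.0017,0.0005,-0.0175]

```text
time: 4.5
ee_pos: [0.5822, 0.1311, 0.0748]
tcp_rot: [-180.0, -0.0, 106.1]
wrist_force: [-1.3, 0.4, -0.6]
opening: -0.0001
grasp_force: 1.0
```

To row units: 0.14 cm / 60 = 0.0023, -0.11 cm / 60 = -0.0018, -0.07 rad / 4 = -0.0175.

>>> servo_tool:
  moves:
    - [0.0012,-0.0008,0.0002,-0.0088]
    - [0.0023,-0.0018,0.0005,-0.0175]
    - [0.0023,-0.0018,0.0005,-0.0175]

```text
time: 4.75
ee_pos: [0.5837, 0.1299, 0.0751]
tcp_rot: [-180.0, -0.0, 102.1]
wrist_force: [-1.6, 2.1, -1.5]
opening: -0.0001
grasp_force: 0.8
```

To row units: 0.14 cm / 60 = 0.0023, -0.13 cm / 60 = -0.0022, -0.07 rad / 4 = -0.0175.

>>> servo_tool:
  moves:
    - [0.0012,-0.001,0.0002,-0.0088]
    - [0.0023,-0.0022,0.0003,-0.0175]
    - [0.0023,-0.0022,0.0003,-0.0175]

```text
time: 5.0
ee_pos: [0.5854, 0.1284, 0.0755]
tcp_rot: [-180.0, 0.0, 98.1]
wrist_force: [-0.4, 0.5, -0.3]
opening: -0.0002
grasp_force: 0.4
```

To row units: 0.14 cm / 60 = 0.0023, -0.13 cm / 60 = -0.0022, -0.07 rad / 4 = -0.0175.

>>> servo_tool:
  moves:
    - [0.0012,-0.001,0.0002,-0.0088]
    - [0.0023,-0.0022,0.0005,-0.0175]
    - [0.0023,-0.0022,0.0005,-0.0175]

```text
time: 5.25
ee_pos: [0.5869, 0.127, 0.076]
tcp_rot: [180.0, 0.0, 94.0]
wrist_force: [0.6, 0.6, 0.1]
opening: 0.0001
grasp_force: 0.0
```

Run:
```python
from h import *
a=cv2.cvtColor(camera("scene"),cv2.COLOR_RGB2BGR)[120:220,280:410]
b=cv2.cvtColor(camera("top"),cv2.COLOR_RGB2BGR)[170:270,240:370]
w=cv2.cvtColor(camera("wrist"),cv2.COLOR_RGB2BGR)[180:310,190:390]
f=lambda x:cv2.convertScaleAbs(cv2.resize(x,(390,300),interpolation=cv2.INTER_CUBIC),alpha=1.6)
cv2.imwrite("pics/m3.png",np.vstack([np.hstack([f(a),f(b)]),np.hstack([f(w),f(w)*0])]))
```

```text
(no output)
```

View pics/m3.png

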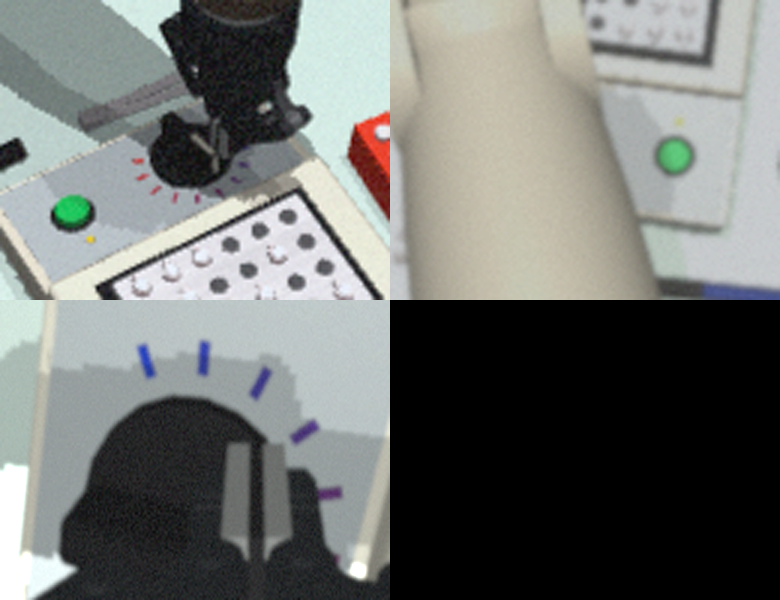

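To row units: -0.29 cm / 60 = -0.0048, 0.23 cm / 60 = 0.0038, -0.14 rad / 4 = -0.035.

>>> servo_tool:
  moves:
    - [0.001,-0.0012,0.0002,-0.0088]
    - [0.002,-0.0023,0.0005,-0.0175]
    - [0.003,-0.0037,0.0007,-0.0263]
    - [0.0038,-0.0048,0.0008,-0.035]
    - [0.0038,-0.0048,0.0008,-0.035]

```text
time: 5.82
ee_pos: [0.5891, 0.1242, 0.0764]
tcp_rot: [180.0, 0.0, 85.9]
wrist_force: [-1.1, -0.5, -0.4]
opening: -0.0001
grasp_force: 0.0
```

To row units: -0.16 cm / 60 = -0.0027, 0.1 cm / 60 = 0.0017, -0.07 rad / 4 = -0.0175.

>>> servo_tool:
  moves:
    - [0.0008,-0.0013,0.0002,-0.0088]
    - [0.0017,-0.0027,0.0003,-0.0175]
    - [0.0017,-0.0027,0.0003,-0.0175]

```text
time: 6.07
ee_pos: [0.5901, 0.1227, 0.0766]
tcp_rot: [180.0, -0.0, 82.0]
wrist_force: [-0.6, 0.3, 0.7]
opening: -0.0001
grasp_force: 0.3
```

To row units: -0.16 cm / 60 = -0.0027, 0.09 cm / 60 = 0.0015, -0.07 rad / 4 = -0.0175.

>>> servo_tool:
  moves:
    - [0.0008,-0.0013,0.0002,-0.0088]
    - [0.0015,-0.0027,0.0003,-0.0175]
    - [0.0015,-0.0027,0.0003,-0.0175]

```text
time: 6.32
ee_pos: [0.5909, 0.1213, 0.0767]
tcp_rot: [-180.0, -0.0, 78.0]
wrist_force: [0.5, 1.5, -1.5]
opening: -0.0003
grasp_force: 0.7
```

To row units: -0.18 cm / 60 = -0.003, -0.09 cm / 60 = -0.0015, -0.07 rad / 4 = -0.0175.

>>> servo_tool:
  moves:
    - [0.0007,-0.0015,0.0002,-0.0088]
    - [0.0013,-0.003,0.0003,-0.0175]
    - [0.0013,-0.003,0.0003,-0.0175]

```text
time: 6.57
ee_pos: [0.5917, 0.1193, 0.0769]
tcp_rot: [-180.0, -0.0, 74.0]
wrist_force: [0.4, 0.8, -1.4]
opening: -0.0
grasp_force: 0.4
```

To row units: -0.17 cm / 60 = -0.0028, -0.08 cm / 60 = -0.0013, -0.07 rad / 4 = -0.0175.

>>> servo_tool:
  moves:
    - [0.0005,-0.0013,0.0002,-0.0088]
    - [0.001,-0.0028,0.0002,-0.0175]
    - [0.001,-0.0028,0.0002,-0.0175]

```text
time: 6.82
ee_pos: [0.5924, 0.1175, 0.0771]
tcp_rot: [180.0, 0.0, 70.0]
wrist_force: [-0.0, 0.1, 0.4]
opening: -0.0003
grasp_force: 0.0
```

To row units: -0.18 cm / 60 = -0.003, -0.09 cm / 60 = -0.0015, -0.07 rad / 4 = -0.0175.

>>> servo_tool:
  moves:
    - [0.0005,-0.0015,0.0002,-0.0088]
    - [0.001,-0.003,0.0003,-0.0175]
    - [0.001,-0.003,0.0003,-0.0175]

```text
time: 7.07
ee_pos: [0.593, 0.1156, 0.0774]
tcp_rot: [180.0, 0.0, 66.0]
wrist_force: [-0.2, 0.5, 0.3]
opening: -0.0004
grasp_force: 0.0
```

To row units: -0.19 cm / 60 = -0.0032, -0.09 cm / 60 = -0.0015, -0.07 rad / 4 = -0.0175.

>>> servo_tool:
  moves:
    - [0.0003,-0.0015,0,-0.0088]
    - [0.0007,-0.0032,0.0002,-0.0175]
    - [0.0007,-0.0032,0.0002,-0.0175]

```text
time: 7.32
ee_pos: [0.5934, 0.1138, 0.0774]
tcp_rot: [180.0, 0.0, 62.0]
wrist_force: [0.6, 0.3, -0.3]
opening: 0.0001
grasp_force: 0.0
```

To row units: -0.18 cm / 60 = -0.003, -0.09 cm / 60 = -0.0015, -0.07 rad / 4 = -0.0175.

>>> servo_tool:
  moves:
    - [0.0002,-0.0015,0,-0.0088]
    - [0.0003,-0.003,0.0002,-0.0175]
    - [0.0003,-0.003,0.0002,-0.0175]

```text
time: 7.57
ee_pos: [0.5935, 0.1121, 0.0775]
tcp_rot: [180.0, 0.0, 58.0]
wrist_force: [-0.9, -0.4, -0.2]
opening: -0.0003
grasp_force: 0.0
```

To row units: -0.19 cm / 60 = -0.0032, -0.1 cm / 60 = -0.0017, -0.07 rad / 4 = -0.0175.

>>> servo_tool:
  moves:
    - [0.0002,-0.0017,0,-0.0088]
    - [0.0002,-0.0032,0.0002,-0.0175]
    - [0.0002,-0.0032,0.0002,-0.0175]

```text
time: 7.82
ee_pos: [0.5937, 0.1104, 0.0776]
tcp_rot: [-180.0, -0.0, 54.0]
wrist_force: [0.9, 1.2, -0.2]
opening: 0.0001
grasp_force: 0.8
```

To row units: -0.19 cm / 60 = -0.0032, -0.1 cm / 60 = -0.0017, -0.07 rad / 4 = -0.0175.

>>> servo_tool:
  moves:
    - [0,-0.0017,0,-0.0088]
    - [0,-0.0032,0,-0.0175]
    - [0,-0.0032,0,-0.0175]

```text
time: 8.07
ee_pos: [0.5937, 0.1084, 0.0776]
tcp_rot: [180.0, -0.0, 49.9]
wrist_force: [1.7, 0.6, 1.3]
opening: 0.0002
grasp_force: 0.5
```

To row units: -0.19 cm / 60 = -0.0032, -0.1 cm / 60 = -0.0017, -0.07 rad / 4 = -0.0175.

>>> servo_tool:
  moves:
    - [0,-0.0017,0,-0.0088]
    - [-0.0002,-0.0032,0,-0.0175]
    - [-0.0002,-0.0032,0,-0.0175]

```text
time: 8.32
ee_pos: [0.5935, 0.1063, 0.0776]
tcp_rot: [180.0, 0.0, 45.9]
wrist_force: [0.6, -0.6, 0.1]
opening: 0.0
grasp_force: 0.0
```

To row units: -0.18 cm / 60 = -0.003, -0.09 cm / 60 = -0.0015, -0.07 rad / 4 = -0.0175.

>>> servo_tool:
  moves:
    - [-0.0002,-0.0015,0,-0.0088]
    - [-0.0003,-0.003,0,-0.0175]
    - [-0.0003,-0.003,0,-0.0175]

```text
time: 8.57
ee_pos: [0.5933, 0.1045, 0.0776]
tcp_rot: [180.0, 0.0, 41.9]
wrist_force: [-0.4, -0.5, -0.5]
opening: -0.0002
grasp_force: 0.0
```

Run:
```python
from h import *
a=cv2.cvtColor(camera("scene"),cv2.COLOR_RGB2BGR)[130:210,280:400]
cv2.imwrite("pics/s4.png",cv2.convertScaleAbs(cv2.resize(a,None,fx=5,fy=5,interpolation=cv2.INTER_CUBIC),alpha=1.6))
for i in range(3,11): print(i,((proj("scene",T(p,[circ(.028,120-24*i,.028),circ(.008,120-24*i,.028)]))-[280,130])*5).round().tolist())
```

```text
3 [[380.0, 174.0], [333.0, 169.0]]
4 [[369.0, 193.0], [330.0, 174.0]]
5 [[348.0, 208.0], [324.0, 178.0]]
6 [[322.0, 215.0], [317.0, 181.0]]
7 [[294.0, 214.0], [309.0, 180.0]]
8 [[271.0, 205.0], [302.0, 178.0]]
9 [[255.0, 189.0], [298.0, 173.0]]
10 [[249.0, 170.0], [296.0, 168.0]]
```

View pics/s4.png

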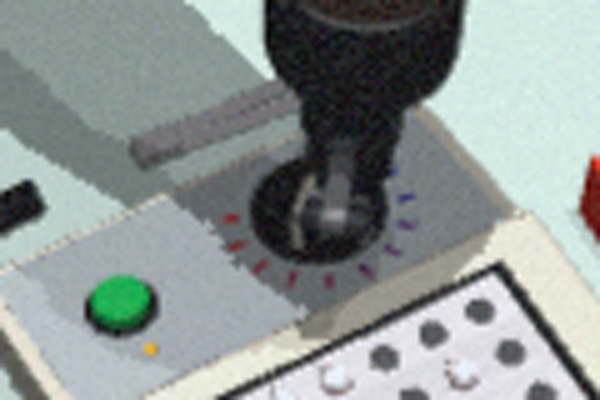

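To row units: -9.2 cm / 60 = -0.1533, -4.2 cm / 60 = -0.07.

>>> servo_tool:
  moves:
    - [0.0025,0.0023,0,0]
    - [0.005,0.0047,0,0]
    - [0.005,0.0047,0.0083,0]
    - [0.005,0.0047,0.0333,0]
    - [0.005,0.0047,0.0667,0]
    - [0.005,0.0047,0.1,0]
    - [-0.0167,-0.0333,0.1,0]
    - [-0.0417,-0.075,0.1,0]
    - [-0.07,-0.1167,0.1,0]
    - [-0.07,-0.1533,0.1,0]
    - [-0.07,-0.1533,0.1,0]
    - [-0.07,-0.1533,0.1,0]

```text
time: 9.62
ee_pos: [0.5515, 0.0118, 0.1382]
tcp_rot: [180.0, -0.0, 41.7]
wrist_force: [1.1, 0.5, 0.2]
opening: 0.0001
grasp_force: 0.0
```

Run:
```python
from h import *
o=get_obs();print(o['ee_pos'],o['tcp_rot'])
k=wcam();w=cv2.cvtColor(camera("wrist"),cv2.COLOR_RGB2BGR)[110:310,190:450]
a=cv2.cvtColor(camera("scene"),cv2.COLOR_RGB2BGR)[130:230,270:400]
f=lambda x:cv2.convertScaleAbs(cv2.resize(x,(390,300),interpolation=cv2.INTER_CUBIC),alpha=1.6)
cv2.imwrite("pics/m5.png",np.hstack([f(w),f(a)]))
print(((wproj(k,T(p,[panel(-.075,-.062,.009),circ(.028,-48,.028),circ(.008,-48,.028)]))-[190,110])*1.5).tolist(),T(p,panel(-.075,-.062,.009)))
print(((proj("scene",T(p,[panel(-.075,-.062,.009)]))-[270,130])*3).tolist())
```

```text
[0.55147979 0.0118294  0.13819711] [ 1.79970486e+02 -4.02239231e-02  4.17464770e+01]
[[198.9337385843339, 142.42067075079325], [98.52461579418929, -10.37077973586068], [46.773694371017626, -18.53644602030559]] [[0.55446873 0.01250027 0.06586327]]
[[101.22811485929054, 174.31534354248075]]
```

View pics/m5.png

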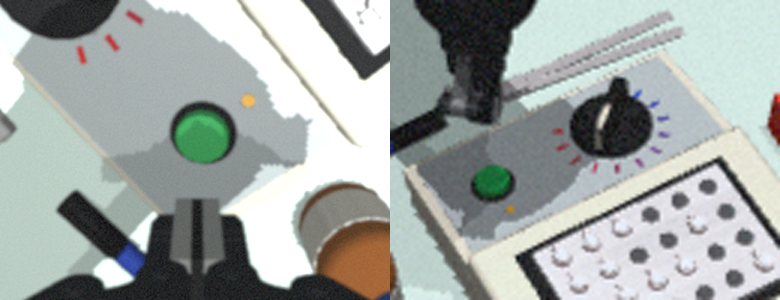

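To row units: -7.1 cm / 60 = -0.1183, -6.9 cm / 60 = -0.115.

>>> servo_tool:
  moves:
    - [0,0,-0.0333,0]
    - [0,0,-0.0667,0]
    - [0,0,-0.0917,0]
    - [0,0,-0.1083,0]
    - [0,0,-0.115,0]
    - [0,0,-0.1183,0]
    - [0,0,-0.1183,0]

```text
time: 10.3
ee_pos: [0.5515, 0.013, 0.0669]
tcp_rot: [-180.0, -0.0, 41.9]
wrist_force: [0.4, -0.8, -0.7]
opening: -0.0004
grasp_force: 0.0
```

To row units: -0.2 cm / 60 = -0.0033, -0.1 cm / 60 = -0.0017.

>>> servo_tool:
  moves:
    - [0,0,-0.0017,0]
    - [0,0,-0.0033,0]
    - [0,0,-0.0033,0]

```text
time: 10.55
ee_pos: [0.552, 0.0127, 0.0654]
tcp_rot: [179.9, -0.1, 41.8]
wrist_force: [1.4, 0.9, 1.8]
opening: 0.0001
grasp_force: 1.0
```

To row units: -0.2 cm / 60 = -0.0033, -0.1 cm / 60 = -0.0017.

>>> servo_tool:
  moves:
    - [0,0,-0.0017,0]
    - [0,0,-0.0033,0]
    - [0,0,-0.0033,0]

```text
time: 10.8
ee_pos: [0.5518, 0.0125, 0.0629]
tcp_rot: [180.0, -0.0, 41.8]
wrist_force: [2.6, 1.1, 2.5]
opening: 0.0003
grasp_force: 1.5
```

To row units: -0.2 cm / 60 = -0.0033, -0.1 cm / 60 = -0.0017.

>>> servo_tool:
  moves:
    - [0,0,-0.0017,0]
    - [0,0,-0.0033,0]
    - [0,0,-0.0033,0]

```text
time: 11.05
ee_pos: [0.5519, 0.0125, 0.0612]
tcp_rot: [179.9, -0.1, 41.8]
wrist_force: [0.5, 0.1, 6.4]
opening: -0.0002
grasp_force: 3.0
```

>>> servo_tool:
  moves:
    - [0,0,-0.0008,0]
    - [0,0,-0.0017,0]
    - [0,0,-0.0017,0]

```text
time: 11.3
ee_pos: [0.552, 0.0125, 0.0609]
tcp_rot: [179.9, -0.1, 41.8]
wrist_force: [-0.4, -0.4, 11.8]
opening: -0.0
grasp_force: 5.7
```

>>> servo_tool:
  moves:
    - [0,0,0,0]
    - [0,0,0,0]
    - [0,0,0.0083,0]
    - [0,0,0.025,0]
    - [0,0,0.0583,0]
    - [0,0,0.1,0]
    - [0,0,0.15,0]
    - [0,0,0.1833,0]
    - [0,0,0.1833,0]
    - [0,0,0.1833,0]
    - [0,0,0.1833,0]

```text
time: 12.22
ee_pos: [0.5509, 0.0125, 0.1687]
tcp_rot: [-179.9, 0.1, 41.8]
wrist_force: [0.2, 0.8, 0.2]
opening: -0.0006
grasp_force: 0.0
```

Run:
```python
from h import *
a=cv2.cvtColor(camera("scene"),cv2.COLOR_RGB2BGR)[130:220,280:400]
cv2.imwrite("pics/s6.png",cv2.convertScaleAbs(cv2.resize(a,None,fx=5,fy=5,interpolation=cv2.INTER_CUBIC),alpha=1.6))
```

```text
(no output)
```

View pics/s6.png

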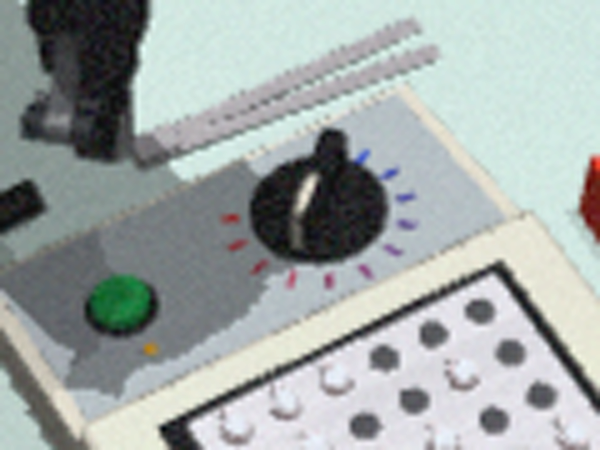

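The pointer line runs from (315,175) to (295,245), towards mark 7 at (291,279). The green key at (121,303) is back up.

```bash
python3 -c "
from workcell import *
print(job_done())"
```

```text
the job is handed in; nothing more can be done
None
```

I turned the dial four clicks clockwise, from rest 3 to rest 7. I then pressed the start key until it bottomed out (about 12 N) and let it spring back. The job is handed in; it returned no verdict.

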